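Slide the top carving blank on to the carving board and clamp it

TASK

Get the next blank ready for carving: slide the top blank of the stack sideways on to the carving board without lifting it, leaving the two blanks below and everything else on the bench where they are. Push it up snug into the corner, flat against both the long fence and the short end stop, then swing the cam clamp's handle round until the cam bites firmly on the blank, and let go.

Things in the scene. Friction and masses are not known exactly. Their poses are not given: they have to be found in the camera images.
- blank_top_center (a point): Centre of the top blank: a pale planed basswood slab, 140 x 100 x 20 mm (its own x, y, z; z up), 0.13 kg, loose, on top of a stack of three identical blanks, its underside 40 mm above the bench, its length roughly along the board's x. Too broad to grasp across; a level push of about 1 N on its edge slides it, and those below stay if only its own edge is touched.
- blank_mid_center (a point): Centre of the middle blank, same size, its top 40 mm above the bench. To be left in place (to about 6 mm).
- blank_low_center (a point): Centre of the lowest blank, same size, lying on the bench. To be left in place (to about 6 mm).
- carving_board: Carving board fixed to the bench: plywood deck 250 (x) x 220 (y) mm, deck top 38 mm above the bench (2 mm below the top of the middle blank). Origin: centre of its underside, on the bench; z up. A blank home in the corner has its centre at x = +30, y = -35, z = +48 mm of this frame, parallel to it.
- corner (a point): Inner corner of fence and end stop, at deck level, axes as the board's; the blank's corner belongs here. The end stop is a strip on the deck's -y edge, from board x = -30 to +100 mm, inner face at y = -85 mm, 25 mm thick, 14 mm high above the deck.
- cam_pivot (a point): Vertical pivot of the cam clamp at half the cam's thickness (49 mm above the bench), at board x = -72, y = -42 mm. The cam is a dark hardwood disc of 26 mm radius set 8 mm off the pivot, 18 mm thick, just above the deck. Open, it clears a blank that lies at the fence, but a blank pushed in more than about 7 mm away from the fence runs into it at board y = -5 mm.
- cam_handle_end (a point): Centre of the 24 mm round end of the cam's tail handle (18 mm wide), 108 mm from the pivot, at half its thickness, 49 mm above the bench. With the joint at 0 it points from the pivot at -100 degrees in the board's x-y plane (nearly along -y, overhanging the deck's edge); it points nearly along -x when clamped.
- cam (a joint): Turn of the cam, rad: 0 = fully open, growing clockwise seen from above, limit 1.9; starts between 0 and 0.3. About 0.15 N m of friction; stays where it is left. With the blank home in the corner the cam first touches it at about 1.3; push on until the handle's end resists firmly (about 10 N), normally at 1.3 to 1.6. It presses the blank towards fence and stop.
- mallet: Round-headed wooden mallet, 270 mm long, head 60 mm thick, lying on the bench to the right; a bystander to leave alone. Origin underneath its handle, handle towards its -x.
- chisel: Bench chisel, about 280 mm long, 29 mm thick, lying on the bench beyond the stack (board +y side); a bystander to leave alone. Origin near its middle, blade along its +x.
- deck_entry (a point): Middle of the deck's open +y edge (board y = +110 mm), at deck level, axes as the board's. The stack stands on the bench just outside it, across a gap of 8 to 16 mm, so the top blank slides in along the board's -y. It starts about 5 to 30 mm short of the fence line.
- fence_mid (a point): Middle of the fence's inner face (board x = +100 mm, facing -x) at deck level. The fence is a beech strip along the whole +x edge of the deck, 25 mm thick, 14 mm high above the deck.
Things that resemble listed ones, but are neither listed nor needed, are in the scene too. What is shaped like the part that bears blank_top_center but green is not meant.

How it is judged:
On the way:
1. the top blank lies flat on the carving board's deck, clear of the stack, cam not yet closed (z of blank_top_center in the frame of carving_board below 0.0495 m and y of blank_top_center in the frame of carving_board below 0.075 m and x of blank_top_center in the frame of carving_board above -0.04 m and angle between blank_top_center's own z axis and vertical below 0.02 rad and value of joint cam below 0.9 rad), for 0.1 s.
At the end, for the whole second after the job is handed in: The top blank lies flat and still on the deck, within 3 mm of fence and 3.5 mm of end stop, parallel within 0.04 rad, the cam past 1.1 rad and pressing on it with over 2 N; lower blanks within 6 mm, mallet and chisel within 15 mm of where they were (x of blank_top_center in the frame of corner between -0.073 and -0.067 m and y of blank_top_center in the frame of corner between 0.047 and 0.0535 m and z of blank_top_center in the frame of carving_board below 0.0495 m and angle between the x axis of blank_top_center and the x axis of carving_board, either way round below 0.04 rad and angle between blank_top_center's own z axis and vertical below 0.03 rad and contact force between cam and blank_top above 2 N and value of joint cam above 1.1 rad and linear speed of blank_top below 0.01 m/s and distance of each of blank_mid_center, blank_low_center from where it was at the start of the episode below 0.006 m and distance of each of mallet, chisel from where it was at the start of the episode below 0.015 m); the robot touches nothing.
It fails at once if the top blank is lifted (its centre more than 22 mm above its starting height) or dropped off the board (height (world z) of blank_top_center above 0.072 m or height (world z) of blank_top_center below 0.038 m).
It fails at once if a lower blank is shifted more than 6 mm (distance of any of blank_mid_center, blank_low_center from where it was at the start of the episode above 0.006 m).
It fails at once if the mallet or the chisel is moved more than 15 mm (distance of any of mallet, chisel from where it was at the start of the episode above 0.015 m).
It also fails if it takes over 64 s, if anything falls off the work surface, if the arm or the gripper's body presses on something with over 40 N, if the wrist force passes 120 N, or if a joint passes its speed limit or range.

ROBOT

A 6-joint arm with a two-finger parallel gripper is mounted at the origin on the work surface. World frame = base frame: x ahead of the robot, y to its left, z up, the work surface at z = 0. Lengths are in m, angles in rad, forces in N, time in s.
With the tool pointing down it reaches from about 0.3 to 0.75 m from the base axis. Payload 8.5 kg.
Tool frame: the origin (TCP) lies on the centre line of the jaws, within the pads' length; the fingertips stand 14 mm ahead of it and the grasp point (between the pads) lies 5 mm behind it (finger_overhang is the distance from the TCP to the fingertips, in m); x points along the fingers, z is the direction in which the jaws open and shut, and the axes are right-handed (so a half turn about x gives the same grasp; the last joint's range is limited). The gripper opens to 85 mm and grips with 20 to 120 N. Pads are 22 mm wide; open, the fingers measure 114 mm over their backs; the gripper's body (76 mm by 85 mm) begins 54 mm behind the grasp point. The pads swing forward as they close: fully open they stand 13 mm farther back than shut.
Start: joints at [0.975, 0.381, 1.297, -0, 1.464, -0.215], TCP at [0.204, 0.511, 0.245] pointing down, gripper open.
Joint ranges: [-3.11, 3.11], [-0.89, 2.33], [0.22, 2.48], [-1.42, 4.56], [0.17, 2.85], [-2.88, 2.88]. Speed limits (rad/s): [2.39, 2.39, 3.14, 3.14, 3.14, 3.14].

INTERFACE

Orientations are given as a unit quaternion [w, x, y, z].
In Python, from bench import observe, grab_frame, camera_info, job_done, recognise, masks_of, pinpoint, finger_overhang gives the robot as it stands.
- The arm moves only by the tool play_rows, never from a script. Its argument "increments" is text: rows parted by semicolons, each of 7 numbers parted by spaces: the shift along the tool's x, y, z in m, then the turn, a rotation vector about the tool's x, y, z in degrees, then the gripper's target within -1 to 1 (fully open at 1, half-way at 0, shut at -1). A call has exactly 10 rows; each row is the pose to reach, as a shift and turn from the pose commanded when the call began, along the tool's axes at that moment; what a row does not reach only later rows make up. A row lasts 1/12 s, in which the tool goes at most 41.7 mm and 7.16 degrees, less where a joint would pass 70% of its speed; a pose out of reach is approached as far as the arm can. A call with a gripper value outside its range is refused whole. The fingers move at their own pace and stop on an object; the grip force is fixed at half the most. Time passes only in rows, so rows that repeat a pose let the fingers close, or fill a call up. It gives the time, the measured TCP pose, the force and the opening at its end, in the units of the state.
- observe(): the state, without advancing time (a new reading comes with each control period).
- grab_frame(name): name is "scene" or "top" or "wrist"; returns the picture (384x512x3 uint8, red, green, blue); there is no depth.
- camera_info(name): a dict with "camera_matrix" (3x3 intrinsics, pixels), "D" ([k1, k2, p1, p2, k3] as OpenCV has them; the pictures are not rectified), "rvec" (rotation vector, rad) and "tvec" (3), from world to camera coordinates, as OpenCV has them. Camera axes: x right, y down, z forward; pixel columns grow to the right and rows downward; lengths in m; the calibration is good to about 2 mm. A picture is of the moment at which its call begins: read the wrist's pose just before it. camera_info takes no time and is no camera call; for the wrist camera it gives the pose at the moment of the call.
- job_done(): hands the job in, once; it reports no verdict.
Trained networks look in the newest picture that a camera, given by its name, has taken for a name from the list of things; names that differ only in an ending like _2 or _b are one class to them, and where a whole thing is asked for, a point or a joint stands for the part that bears it (a point fixed in the world has none). Each returns a list of dicts, best first, with "conf" (0 to 1); they miss things now and then, are a little off and sometimes report something else, mostly with a low value. They report only what shows in the picture. A call takes as long as a camera call. They do not tell look-alikes from the thing itself.
- recognise(camera, target): "point" ([x, y, z] in m, in world coordinates, good to about 4 mm: the middle of the surface that is visible of it).
- masks_of(camera, target): "mask" (384x512 bool, what is visible of it).
- pinpoint(camera, target): "point" ([x, y, z] in m, in world coordinates, good to about 4 mm: a listed point, or the origin of a listed thing).
The state is a dict: "clock": time; "joint_pos": joint angles; "qd": joint speeds; "joint_torque": joint torques, N m; "ee_pos": TCP position; "orientation": TCP orientation; "contact_force": force on the tool from outside, world axes, zero at the start; "torque": the same for the moment, N m; "width": finger opening in m.
Only numpy, scipy, OpenCV 4.12 (cv2) and the standard library are available. Lean on these libraries where they do the work, as an engineer would, in place of code of your own. Each camera call takes 0.05 s, during which the arm holds its last target. There are 200 camera calls.

## Working session

There is one attempt and no reset: what is moved stays moved. The work goes in short steps, Python scripts to look and compute and a tool call to move; the robot and the scene stay as the last step left them, time stands still between calls to the robot, and variables do not carry over. Pictures are saved under pics/ and viewed, about 8 in all and at most 12, crops included, and the job is handed in when it is done.

Besides the shell and the picture viewer there is one more tool, called after "Request:" as name(argument=value, ...), one argument or row to a line, values as JSON. play_rows: Moves the arm, as the interface text tells. Its arguments: {"type":"object","properties":{"increments":{"type":"string"}},"required":["increments"]}

```bash
mkdir -p pics
python3 - <<'E'
from bench import *
import cv2,numpy as np
s=observe();print(s['clock'],s['ee_pos'],s['orientation'],s['contact_force'],s['width'],finger_overhang)
ims=[]
for c in ['scene','top']:
    im=grab_frame(c);cv2.imwrite(f'pics/{c}0.png',im[:,:,::-1])
    for n in ['blank_top_center','blank_mid_center','carving_board','corner','cam_pivot','cam_handle_end','mallet','chisel','deck_entry','fence_mid']:
        r=pinpoint(c,n);print(c,n,[(np.round(x['point'],3).tolist(),round(x['conf'],2)) for x in r[:3]])
E
```

```text
0.0 [0.20425353 0.5103775  0.24470455] [ 0.58510693 -0.39652582  0.58606851  0.39615761] [-0.18978232 -0.57486418 -0.35191569] 0.08531378124987961 0.014
scene blank_top_center [([0.568, 0.21, 0.051], 0.77), ([0.348, 0.239, 0.008], 0.68), ([0.444, -0.236, 0.008], 0.67)]
scene blank_mid_center []
scene carving_board [([0.6, 0.048, -0.001], 0.59)]
scene corner [([0.718, -0.016, 0.039], 0.91), ([0.573, 0.154, 0.04], 0.54)]
scene cam_pivot [([0.537, -0.013, 0.048], 0.97), ([0.528, -0.121, 0.05], 0.5)]
scene cam_handle_end [([0.528, -0.123, 0.05], 0.6), ([0.718, -0.014, 0.04], 0.35)]
scene mallet [([0.564, -0.427, -0.0], 0.6)]
scene chisel [([0.561, 0.377, -0.001], 0.73)]
scene deck_entry [([0.573, 0.153, 0.04], 0.82)]
scene fence_mid [([0.7, 0.071, 0.037], 0.86)]
top blank_top_center [([0.45, -0.237, 0.01], 0.81), ([0.348, 0.243, 0.012], 0.67), ([0.567, 0.214, 0.051], 0.65)]
top blank_mid_center []
top carving_board [([0.601, 0.047, 0.001], 0.94), ([0.532, -0.121, 0.051], 0.19)]
top corner [([0.718, -0.014, 0.036], 0.67), ([0.566, -0.425, -0.002], 0.32)]
top cam_pivot [([0.541, -0.009, 0.047], 0.81)]
top cam_handle_end [([0.531, -0.118, 0.052], 0.91), ([0.568, 0.383, 0.0], 0.58)]
top mallet [([0.566, -0.426, 0.001], 0.78)]
top chisel [([0.568, 0.384, -0.002], 0.6)]
top deck_entry [([0.57, 0.155, 0.038], 0.73)]
top fence_mid [([0.601, 0.042, -0.0], 0.75)]
```

View pics/top0.png

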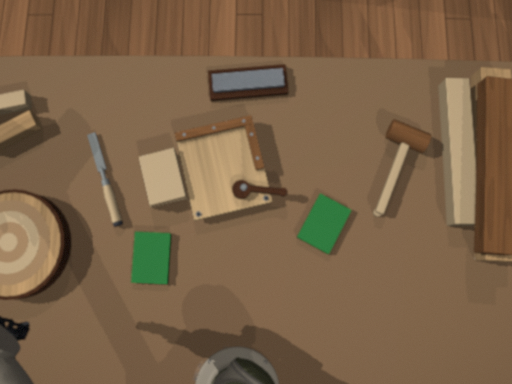

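View pics/scene0.png

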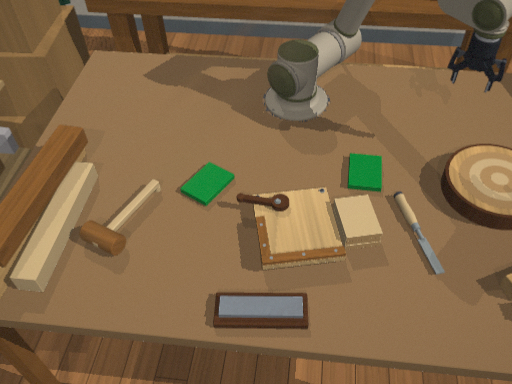

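```bash
cat > h.py <<'E'
from bench import *
import cv2,numpy as np
from scipy.spatial.transform import Rotation as R
def ray_z(cam,uv,z):
    i=camera_info(cam);K=np.array(i['camera_matrix']);D=np.array(i['D']);Rm=cv2.Rodrigues(np.array(i['rvec'],float))[0];t=np.array(i['tvec'],float).ravel()
    n=cv2.undistortPoints(np.array(uv,float).reshape(-1,1,2),K,D).reshape(-1,2)
    d=np.c_[n,np.ones(len(n))]@Rm;o=-Rm.T@t
    return o+d*((z-o[2])/d[:,2])[:,None]
def proj(cam,P):
    i=camera_info(cam);return cv2.projectPoints(np.array(P,float),np.array(i['rvec'],float),np.array(i['tvec'],float),np.array(i['camera_matrix']),np.array(i['D']))[0].reshape(-1,2)
def rot():
    w,x,y,z=observe()['orientation'];return R.from_quat([x,y,z,w])
def goto(p,jaw=None,base=None,brot=None):
    """tool shift + rotvec deg to world p, tool x down, jaw axis (tool z) at world yaw jaw"""
    s=observe();r=brot or rot();p0=np.array(s['ee_pos'] if base is None else base)
    sh=r.inv().apply(np.array(p)-p0)
    out=[0,0,0]
    if jaw is not None:
        best=None
        for j in (jaw,jaw+np.pi):
            z=np.array([np.cos(j),np.sin(j),0]);x=np.array([0,0,-1.]);y=np.cross(z,x)
            rv=(r.inv()*R.from_matrix(np.c_[x,y,z])).as_rotvec(degrees=True)
            if best is None or np.linalg.norm(rv)<np.linalg.norm(best):best=rv
        out=best
    return np.round(sh,4),np.round(out,2)
def quad(mask):
    return cv2.minAreaRect(np.argwhere(mask)[:,::-1].astype(np.float32))
def fit(A,B):
    ca,cb=A.mean(0),B.mean(0);a=A-ca;b=B-cb
    th=np.arctan2((a[:,0]*b[:,1]-a[:,1]*b[:,0]).sum(),(a*b).sum())
    c,s_=np.cos(th),np.sin(th);Rm=np.array([[c,-s_],[s_,c]]);return th,cb-Rm@ca,Rm
E
python3 - <<'E'
from h import *
P=dict(o=(0,0,.6005,.0475),c=(.1,-.085,.718,-.015),p=(-.072,-.042,.539,-.011),d=(0,.11,.5715,.154),f=(.1,0,.7,.071))
M=np.array(list(P.values()));th,t,Rm=fit(M[:,:2],M[:,2:]);print(th,t,np.round((M[:,:2]@Rm.T+t-M[:,2:])*1e3,1))
r=rot();print('tool axes',np.round(r.as_matrix(),3).tolist())
for cam in ['top']:
    grab_frame(cam)
    for m in masks_of(cam,'blank_top_center')[:4]:
        k=m['mask'];box=cv2.boxPoints(quad(k));W=ray_z(cam,box,.06)[:,:2]
        e=W[1]-W[0];f=W[2]-W[1]
        print(m['conf'],k.sum(),'ctr',np.round(W.mean(0),4),'edges',np.linalg.norm(e),np.linalg.norm(f),'ang',np.arctan2(e[1],e[0]),np.arctan2(f[1],f[0]),'board',np.round(Rm.T@(W.mean(0)-t),4))
s=observe();B=lambda x,y,z:np.r_[Rm@[x,y]+t,z]
print(goto(B(.015,.25,.20),th))
print(s['joint_pos'])
E
```

```text
0.23708011679952634 [0.60011754 0.04659234] [[-0.4 -0.9]
 [-0.7  2.5]
 [ 1.  -0.1]
 [ 2.8 -0.5]
 [-2.7 -0.9]]
tool axes [[0.0, -0.928, 0.372], [0.0, 0.372, 0.928], [-1.0, -0.0, 0.0]]
0.83 1977 ctr [0.567  0.2101] edges 0.10642023335685075 0.14688286167604422 ang -1.3359088857915205 -2.8923341471703345 board [0.0062 0.1668]
0.8 1867 ctr [0.3477 0.2319] edges 0.13527359640910921 0.10072696805278496 ang -0.022491239418208686 -1.626329522411332 board [-0.2018  0.2394]
(array([ 0.0453, -0.4072, -0.0712]), array([54.6,  0. ,  0. ]))
[ 9.74705632e-01  3.80607275e-01  1.29739766e+00 -1.26451771e-05
  1.46357257e+00 -2.15309545e-01]
```

Request:
play_rows(
  increments="0.0045 -0.041 -0.007 5.5 0 0 1;0.009 -0.081 -0.014 11 0 0 1;0.0135 -0.122 -0.021 16.4 0 0 1;0.018 -0.163 -0.028 21.8 0 0 1;0.0225 -0.204 -0.036 27.3 0 0 1;0.027 -0.244 -0.043 32.8 0 0 1;0.0315 -0.285 -0.05 38.2 0 0 1;0.036 -0.326 -0.057 43.7 0 0 1;0.0405 -0.366 -0.064 49.1 0 0 1;0.045 -0.407 -0.071 54.6 0 0 1",
)

```text
clock: 2.03
ee_pos: [0.5573, 0.2921, 0.2001]
orientation: [0.702, -0.082, 0.702, 0.082]
contact_force: [0.8, 1.2, 0.3]
width: 0.0852
```

Run:
```python
from h import *
s=observe();print(s['clock'],s['ee_pos'],s['contact_force'],s['joint_pos'])
print(np.round(rot().as_matrix(),3).tolist())
im=grab_frame('wrist');cv2.imwrite('pics/w1.png',im[:,:,::-1])
for n in ['corner','deck_entry','fence_mid','cam_pivot','blank_top_center','carving_board']:
    print(n,[(np.round(x['point'],4).tolist(),round(x['conf'],2)) for x in pinpoint('wrist',n)[:2]])
print(goto([*s['ee_pos'][:2],.1],.237))
```

```text
2.0333 [0.55726173 0.29208193 0.2001444 ] [0.75238826 1.21447356 0.34075982] [2.94877884e-01 5.52486719e-01 1.13650249e+00 9.06008096e-05
 1.45254350e+00 6.26652608e-02]
[[0.0, -0.23, 0.973], [0.0, 0.973, 0.23], [-1.0, 0.0, 0.0]]
corner []
deck_entry [([0.5715, 0.1545, 0.0379], 0.57)]
fence_mid [([0.6953, 0.0688, 0.0396], 0.87)]
cam_pivot []
blank_top_center [([0.5701, 0.2155, 0.0509], 0.79), ([0.351, 0.2428, 0.0172], 0.56)]
carving_board [([0.5958, 0.0488, 0.0029], 0.92)]
(array([ 0.1007, -0.0028,  0.0018]), array([ 0.11,  0.01, -0.01]))
```

View pics/w1.png

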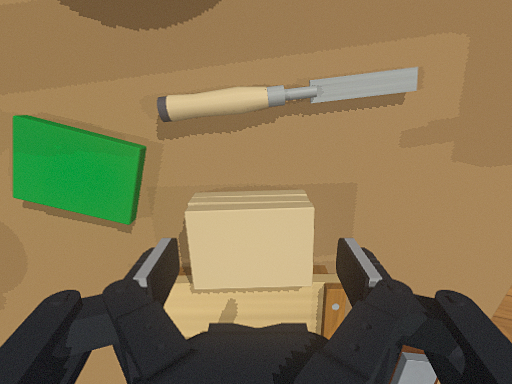

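Run:
```python
from h import *
th=.237;Rm=np.array([[np.cos(th),-np.sin(th)],[np.sin(th),np.cos(th)]]);t=np.array([.6001,.0466])
W=ray_z('wrist',[(187,208),(313,207),(313,287),(193,290)],.06)[:,:2];print(W.round(4),'ctr',W.mean(0))
for a,b in((0,1),(3,2),(0,3),(1,2)):
    d=W[b]-W[a];print(np.linalg.norm(d),np.arctan2(d[1],d[0]))
print('board',((W-t)@Rm).round(4))
print('fence corner',((ray_z('wrist',[(325,284)],.052)[:,:2]-t)@Rm).round(4), 'chisel',ray_z('wrist',[(165,115),(290,100),(415,85)],.015).round(3).tolist())
```

```text
[[0.4878 0.2474]
 [0.6186 0.2806]
 [0.6487 0.1837]
 [0.5117 0.1458]] ctr [0.56668619 0.21437532]
0.13491824168865496 0.2488940844026404
0.14211515423571253 0.27006966534097365
0.1043081286969196 -1.3395996501917389
0.10142222830712529 -1.2694324281175444
board [[-0.062   0.2215]
 [ 0.0729  0.2231]
 [ 0.0794  0.1219]
 [-0.0626  0.1172]]
fence corner [[0.0956 0.1201]] chisel [[0.438, 0.332, 0.015], [0.57, 0.381, 0.015], [0.697, 0.428, 0.015]]
```

Run:
```python
from h import *
s=observe();r=rot();p=np.array(s['ee_pos'])
for o in(.014,.001,-.005):
    print(o,[np.round(proj('wrist',[p+r.apply([o,y,z])])[0]).tolist() for z in(-.0427,.0427) for y in(-.011,.011)])
```

```text
0.014 [[188.0, 256.0], [185.0, 223.0], [329.0, 257.0], [333.0, 223.0]]
0.001 [[182.0, 269.0], [179.0, 233.0], [335.0, 269.0], [339.0, 234.0]]
-0.005 [[180.0, 276.0], [176.0, 239.0], [338.0, 276.0], [342.0, 239.0]]
```

```bash
cat >> h.py <<'E'
TH=.243;RB=np.array([[np.cos(TH),-np.sin(TH)],[np.sin(TH),np.cos(TH)]]);TB=np.array([.6001,.0466])
B=lambda x,y,z:np.r_[RB@[x,y]+TB,z]
inB=lambda p:(np.array(p)[...,:2]-TB)@RB
E
python3 - <<'E'
from h import *
print(inB(observe()['ee_pos']))
for q in [(.007,.25,.047),(.007,.122,.047)]: print(goto(B(*q),TH))
E
```

```text
[0.01567644 0.251369  ]
(array([ 0.1537, -0.0014, -0.0087]), array([-0.23,  0.01, -0.01]))
(array([ 0.1537, -0.1294, -0.0082]), array([-0.23,  0.01, -0.01]))
```

Request:
play_rows(
  increments="0.03 -0.001 -0.005 -0.2 0 0 1;0.06 -0.001 -0.009 -0.2 0 0 1;0.09 -0.001 -0.009 -0.2 0 0 1;0.12 -0.001 -0.009 -0.2 0 0 1;0.14 -0.001 -0.009 -0.2 0 0 1;0.15 -0.001 -0.009 -0.2 0 0 1;0.1535 -0.001 -0.009 -0.2 0 0 1;0.1535 -0.001 -0.009 -0.2 0 0 1;0.1535 -0.004 -0.009 -0.2 0 0 1;0.1535 -0.008 -0.009 -0.2 0 0 1",
)

```text
clock: 3.22
ee_pos: [0.5494, 0.2839, 0.0484]
orientation: [0.703, -0.085, 0.701, 0.085]
contact_force: [-0.1, 0.2, -0.4]
width: 0.0856
```

Run:
```python
from h import *
s=observe();print(s['clock'],s['ee_pos'],inB(s['ee_pos']),s['contact_force'],s['width'])
im=grab_frame('scene');
c=proj('scene',[s['ee_pos']])[0].astype(int);print(c)
x,y=c;cv2.imwrite('pics/s2.png',cv2.resize(im[max(0,y-70):y+70,x-100:x+100][:,:,::-1],None,fx=4,fy=4,interpolation=cv2.INTER_CUBIC))
```

```text
3.2167 [0.54942819 0.2839285  0.048427  ] [0.00792183 0.24254834] [-0.14660619  0.21866199 -0.35991162] 0.08559041720539845
[383 213]
```

View pics/s2.png

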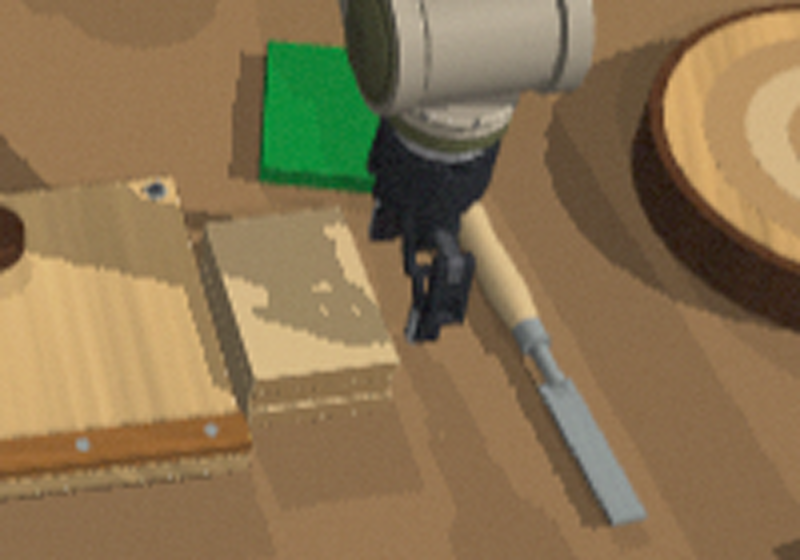

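Run:
```python
from h import *
s=observe();r=rot();p=np.array(s['ee_pos']);
for o in(.014,.001,-.004):print(o,[((proj('scene',[p+r.apply([o,y,z])])[0]-[283,143])*4).round().tolist() for z in(.0427,.055) for y in(-.011,.011)])
for q in [(.007,.22,.0455),(.007,.122,.0455)]: print(goto(B(*q),TH))
```

```text
0.014 [[398.0, 344.0], [430.0, 340.0], [403.0, 358.0], [435.0, 354.0]]
0.001 [[402.0, 332.0], [433.0, 328.0], [407.0, 346.0], [438.0, 343.0]]
-0.004 [[403.0, 327.0], [434.0, 324.0], [408.0, 341.0], [440.0, 338.0]]
(array([ 0.0028, -0.0216, -0.0009]), array([-0.15,  0.14,  0.01]))
(array([ 0.0028, -0.1196, -0.0006]), array([-0.15,  0.14,  0.01]))
```

Request:
play_rows(
  increments="0.004 0 -0.001 0 0 0 1;0.004 -0.006 -0.001 0 0 0 1;0.004 -0.012 -0.001 0 0 0 1;0.004 -0.018 -0.001 0 0 0 1;0.004 -0.024 -0.001 0 0 0 1;0.004 -0.03 -0.001 0 0 0 1;0.004 -0.036 -0.001 0 0 0 1;0.004 -0.042 -0.001 0 0 0 1;0.004 -0.048 -0.001 0 0 0 1;0.004 -0.054 -0.001 0 0 0 1",
)

```text
clock: 4.1
ee_pos: [0.5609, 0.2303, 0.0429]
orientation: [0.702, -0.085, 0.702, 0.085]
contact_force: [-0.9, 1.4, 1.3]
width: 0.0852
```

Run:
```python
from h import *
s=observe();print(s['clock'],s['ee_pos'],inB(s['ee_pos']),s['contact_force'],s['width'])
im=grab_frame('top')
c=proj('top',[B(0,.09,.05)])[0].astype(int);print(c)
x,y=c;cv2.imwrite('pics/t3.png',cv2.resize(im[max(0,y-70):y+70,x-100:x+100][:,:,::-1],None,fx=4,fy=4,interpolation=cv2.INTER_CUBIC))
for m in pinpoint('top','blank_top_center')[:3]+pinpoint('wrist','blank_top_center')[:0]: print(m['conf'],m['point'],inB(m['point']))
print(goto(B(.007,.121,.0455),TH))
```

```text
4.1 [0.56092472 0.23034663 0.04289735] [0.00618797 0.18777442] [-0.87928519  1.41756439  1.30414157] 0.08515433217384219
[190 173]
0.88 [0.5749, 0.1702, 0.0511] [0.00528045 0.12603221]
0.78 [0.3482, 0.2417, 0.0153] [-0.19755521  0.24997912]
0.66 [0.4502, -0.2351, 0.0119] [-0.21327742 -0.23735552]
(array([-0.0027, -0.0668,  0.001 ]), array([-0.18, -0.  ,  0.01]))
```

View pics/t3.png

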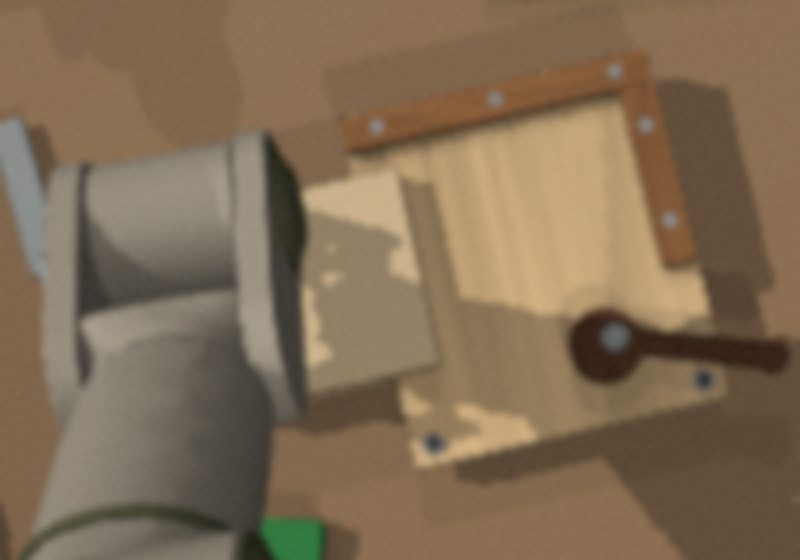

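Request:
play_rows(
  increments="-0.003 -0.007 0.001 0 0 0 1;-0.003 -0.014 0.001 0 0 0 1;-0.003 -0.021 0.001 0 0 0 1;-0.003 -0.028 0.001 0 0 0 1;-0.003 -0.035 0.001 0 0 0 1;-0.003 -0.042 0.001 0 0 0 1;-0.003 -0.049 0.001 0 0 0 1;-0.003 -0.056 0.001 0 0 0 1;-0.003 -0.062 0.001 0 0 0 1;-0.003 -0.067 0.001 0 0 0 1",
)

```text
clock: 5.08
ee_pos: [0.5778, 0.1653, 0.0458]
orientation: [0.702, -0.085, 0.702, 0.085]
contact_force: [0.0, -0.4, -0.6]
width: 0.0855
```

Run:
```python
from h import *
s=observe();print(s['clock'],s['ee_pos'],inB(s['ee_pos']),s['contact_force'],s['joint_pos'])
grab_frame('top')
for m in pinpoint('top','blank_top_center')[:3]: print(m['conf'],m['point'],inB(m['point']))
print(goto(B(.007,.155,.0455),TH),goto(B(.007,.155,.14),TH))
```

```text
5.0833 [0.57784773 0.16533542 0.04582115] [0.00697109 0.12060127] [ 0.00459777 -0.36270225 -0.60352759] [ 8.19207416e-02  6.70895884e-01  1.41117230e+00 -1.80743215e-05
  1.05958058e+00 -1.58295919e-01]
0.64 [0.5914, 0.1049, 0.0509] [0.00558349 0.05868053]
(array([ 0.0004,  0.0345, -0.0002]), array([-0.19,  0.01,  0.01])) (array([-0.0941,  0.0345, -0.0002]), array([-0.19,  0.01,  0.01]))
```

Run:
```python
from h import *
print(goto(B(-.105,.058,.13),TH+np.pi/2))
```

```text
(array([-0.0841, -0.0629, -0.1118]), array([8.981e+01, 1.000e-02, 0.000e+00]))
```

Request:
play_rows(
  increments="0 0.02 0 0 0 0 1;-0.03 0.025 0 0 0 0 1;-0.06 0.025 0 0 0 0 0;-0.084 0.02 0 5 0 0 0;-0.084 -0.01 -0.03 12 0 0 0;-0.084 -0.04 -0.06 19 0 0 0;-0.084 -0.063 -0.09 26 0 0 0;-0.084 -0.063 -0.112 33 0 0 0;-0.084 -0.063 -0.112 40 0 0 0;-0.084 -0.063 -0.112 47 0 0 0",
)

```text
clock: 6.02
ee_pos: [0.483, 0.0778, 0.1303]
orientation: [0.677, 0.205, 0.677, -0.205]
contact_force: [0.3, -0.5, 0.0]
width: 0.0427
```

Run:
```python
from h import *
s=observe();print(s['clock'],s['ee_pos'],inB(s['ee_pos']),s['contact_force'],s['width'])
print(goto(B(-.105,.058,.13),TH+np.pi/2))
```

```text
6.0167 [0.48298652 0.07777185 0.13027566] [-0.10617231  0.05843536] [ 0.34083662 -0.45525635  0.0032425 ] 0.04266077320568956
(array([0.0003, 0.0006, 0.0011]), array([ 4.245e+01,  1.000e-02, -0.000e+00]))
```

Request:
play_rows(
  increments="0 0 0.001 7 0 0 0;0 0 0.001 14 0 0 0;0 0 0.001 21 0 0 0;0 0 0.001 28 0 0 0;0 0 0.001 35 0 0 0;0 0 0.001 42.4 0 0 0;0 0 0.001 42.4 0 0 0;0 0 0.001 42.4 0 0 0;0 0 0.001 42.4 0 0 0;0 0 0.001 42.4 0 0 0",
)

```text
clock: 6.85
ee_pos: [0.4847, 0.0777, 0.1299]
orientation: [0.559, 0.433, 0.559, -0.433]
contact_force: [0.4, -0.4, -0.5]
width: 0.0427
```

Run:
```python
from h import *
s=observe();p=np.array(s['ee_pos']);r=rot();print(s['clock'],p,inB(p),np.round(r.as_matrix(),3).tolist(),s['joint_pos'])
for o in(.014,.007,.001):
    print(o,[np.round(proj('wrist',[p+r.apply([o,y,z])])[0]).tolist() for z in(-.0213,.0213) for y in(-.011,.011)])
a=grab_frame('wrist');b=grab_frame('top');x,y=proj('top',[B(0,.05,.05)])[0].astype(int)
b=cv2.resize(b[y-70:y+70,x-70:x+70],(384,384),interpolation=cv2.INTER_CUBIC)
cv2.imwrite('pics/w4.png',np.hstack([a,b])[:,:,::-1][:, :800])
print((x,y))
print(goto(B(-.105,.058,.052),TH+np.pi/2))
```

```text
6.85 [0.48472928 0.07771578 0.12987292] [-0.10449424  0.05796161] [[0.0, 0.968, 0.251], [-0.0, 0.251, -0.968], [-1.0, 0.0, 0.0]] [-8.26998854e-02  4.02973355e-01  1.63820186e+00 -3.89265746e-05
  1.10039108e+00  1.23454317e+00]
0.014 [[223.0, 254.0], [221.0, 221.0], [293.0, 254.0], [295.0, 221.0]]
0.007 [[221.0, 261.0], [220.0, 226.0], [295.0, 261.0], [297.0, 226.0]]
0.001 [[220.0, 267.0], [218.0, 231.0], [296.0, 267.0], [298.0, 231.0]]
(np.int64(205), np.int64(169))
(array([ 0.0778, -0.0005, -0.    ]), array([ 0.55,  0.  , -0.  ]))
```

View pics/w4.png

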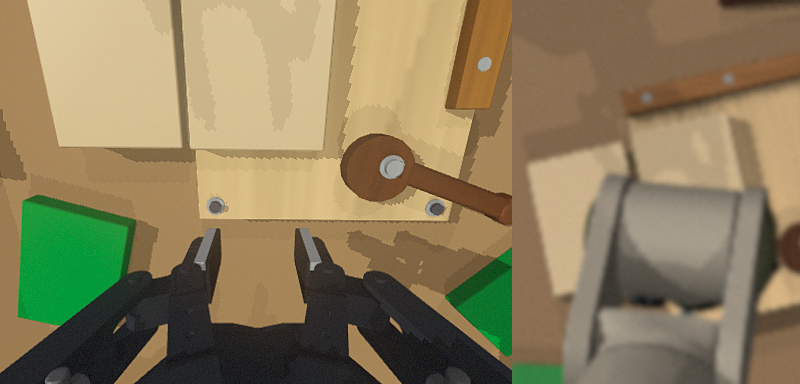

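Request:
play_rows(
  increments="0.03 0 0 0.5 0 0 0;0.055 0 0 0.5 0 0 0;0.07 0 0 0.5 0 0 0;0.08 0 0 0.5 0 0 0;0.08 0.005 0 0.5 0 0 0;0.08 0.012 0 0.5 0 0 0;0.08 0.018 0 0.5 0 0 0;0.08 0.024 0 0.5 0 0 0;0.08 0.03 0 0.5 0 0 0;0.08 0.036 0 0.5 0 0 0",
)

```text
clock: 7.78
ee_pos: [0.519, 0.0866, 0.0501]
orientation: [0.557, 0.435, 0.558, -0.436]
contact_force: [-6.8, -1.5, 8.2]
width: 0.0427
```

Run:
```python
from h import *
s=observe();p=np.array(s['ee_pos']);print(s['clock'],p,inB(p),RB.T@np.array(s['contact_force'][:2]),s['contact_force'])
```

```text
7.7833 [0.51900251 0.08659268 0.05014524] [-0.06909203  0.05833103] [-6.97729436  0.15609533] [-6.80986389 -1.5273363   8.16770126]
```

Run:
```python
from h import *
a=grab_frame('wrist');b=grab_frame('scene');s=observe();x,y=proj('scene',[B(0,.05,.05)])[0].astype(int)
b=cv2.resize(b[y-50:y+62,x-56:x+56],(384,384),interpolation=cv2.INTER_CUBIC)
cv2.imwrite('pics/w5.png',np.hstack([a[:,:416],b])[:,:,::-1]);print(s['contact_force'],s['ee_pos'])
for m in pinpoint('scene','blank_top_center')[:2]+pinpoint('wrist','blank_top_center')[:2]: print(m['conf'],m['point'],inB(m['point']))
```

```text
[-0.08354259  1.2556145   3.84559454] [0.52025569 0.08672032 0.05019017]
0.82 [0.5982, 0.1052, 0.0474] [0.01225589 0.05733553]
0.8 [0.3478, 0.2381, 0.0052] [-0.19880967  0.24658113]
0.95 [0.3472, 0.2409, 0.0166] [-0.19871832  0.24944324]
0.64 [0.6002, 0.1089, 0.0498] [0.01508741 0.0604456 ]
```

View pics/w5.png

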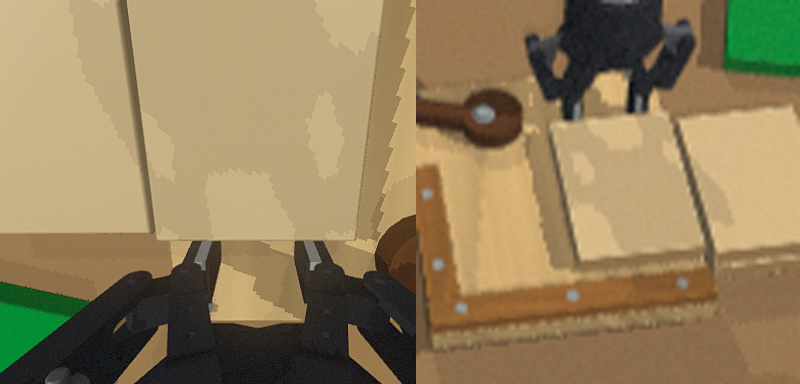

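Request:
play_rows(
  increments="-0.003 -0.002 0 0 0 0 0;-0.003 0 0 0 0 0 0;-0.003 0.003 0 0 0 0 0;-0.003 0.006 0 0 0 0 0;-0.003 0.009 0 0 0 0 0;-0.003 0.011 0 0 0 0 0;-0.003 0.013 0 0 0 0 0;-0.003 0.014 0 0 0 0 0;-0.003 0.015 0 0 0 0 0;-0.003 0.015 0 0 0 0 0",
)

```text
clock: 8.82
ee_pos: [0.5344, 0.0903, 0.0528]
orientation: [0.557, 0.436, 0.557, -0.436]
contact_force: [-0.0, -0.3, -1.4]
width: 0.0426
```

```bash
cat > st.py <<'E'
from h import *
s=observe();p=np.array(s['ee_pos']);print(s['clock'],p,inB(p),'F board',RB.T@np.array(s['contact_force'][:2]),s['contact_force'][2])
E
python3 st.py
```

```text
8.8167 [0.53438253 0.09025455 0.05278222] [-0.05328276  0.05818465] F board [-0.11070218 -0.29346864] -1.4118409571795218
```

Request:
play_rows(
  increments="0 0.001 0 0 0 0 0;0 0.002 0 0 0 0 0;0 0.003 0 0 0 0 0;0 0.004 0 0 0 0 0;0 0.004 0 0 0 0 0;0 0.004 0 0 0 0 0;0 0.004 0 0 0 0 0;0 0.004 0 0 0 0 0;0 0.004 0 0 0 0 0;0 0.004 0 0 0 0 0",
)

```text
clock: 9.65
ee_pos: [0.5361, 0.0907, 0.0528]
orientation: [0.556, 0.434, 0.558, -0.437]
contact_force: [-9.9, -5.0, 7.0]
width: 0.0429
```

```bash
python3 st.py
```

```text
9.65 [0.53609976 0.09071921 0.05279043] [-0.05150418  0.05822247] F board [-10.78088761  -2.48168677] 6.955143586460069
```

Run:
```python
from h import *
print(goto(B(.03,.145,.135),TH))
```

```text
(array([-0.0826,  0.0811, -0.0868]), array([89.97,  0.22,  0.24]))
```

Request:
play_rows(
  increments="0 -0.02 0 0 0 0 0;-0.03 -0.025 0 0 0 0 0;-0.06 -0.025 0 0 0 0 1;-0.083 -0.02 -0.01 -7 0 0 1;-0.083 0.01 -0.03 -14 0 0 1;-0.083 0.04 -0.06 -21 0 0 1;-0.083 0.07 -0.08 -28 0 0 1;-0.083 0.081 -0.087 -35 0 0 1;-0.083 0.081 -0.087 -42 0 0 1;-0.083 0.081 -0.087 -49 0 0 1",
)

```text
clock: 10.48
ee_pos: [0.5962, 0.1961, 0.1354]
orientation: [0.688, 0.163, 0.688, -0.163]
contact_force: [-0.7, -0.1, 0.1]
width: 0.0855
```

Request:
play_rows(
  increments="0 0 0 -7 0 0 1;0 0 0 -14 0 0 1;0 0 0 -21 0 0 1;0 0 0 -28 0 0 1;0 0 0 -35 0 0 1;0 0 0 -41 0 0 1;0 0 0 -41 0 0 1;0 0 0 -41 0 0 1;0 0 0 -41 0 0 1;0 0 0 -41 0 0 1",
)

```text
clock: 11.32
ee_pos: [0.5958, 0.1951, 0.1358]
orientation: [0.702, -0.085, 0.702, 0.085]
contact_force: [0.6, 0.5, -0.1]
width: 0.0852
```

```bash
python3 st.py
python3 - <<'E'
from h import *
s=observe();print(s['joint_pos'])
b=grab_frame('scene')
for m in pinpoint('scene','blank_top_center')[:1]: print(m['conf'],m['point'],inB(m['point']))
W=grab_frame('wrist')
for m in pinpoint('wrist','blank_top_center')[:2]: print(m['conf'],m['point'],inB(m['point']))
print(goto(B(.03,.138,.048),TH),goto(B(.03,.03,.047),TH))
E
```

```text
11.3167 [0.59584494 0.19508605 0.13581787] [0.031598   0.14514743] F board [0.67434417 0.33737207] -0.08054249144322487
[ 1.27874365e-01  6.04332338e-01  1.23618738e+00  3.15152819e-05
  1.30107030e+00 -1.12307344e-01]
0.87 [0.6174, 0.1103, 0.0475] [0.03211895 0.05766588]
0.95 [0.6164, 0.1139, 0.0483] [0.03201454 0.06140073]
(array([ 0.0878, -0.0072, -0.0016]), array([-0.08, -0.  , -0.  ])) (array([ 0.0888, -0.1152, -0.0014]), array([-0.08, -0.  , -0.  ]))
```

Request:
play_rows(
  increments="0.03 -0.005 -0.002 0 0 0 1;0.055 -0.005 -0.002 0 0 0 1;0.075 -0.005 -0.002 0 0 0 1;0.087 -0.005 -0.002 0 0 0 1;0.087 -0.01 -0.002 0 0 0 1;0.087 -0.017 -0.002 0 0 0 1;0.087 -0.024 -0.002 0 0 0 1;0.087 -0.031 -0.002 0 0 0 1;0.087 -0.038 -0.002 0 0 0 1;0.087 -0.045 -0.002 0 0 0 1",
)

```text
clock: 12.35
ee_pos: [0.6052, 0.1501, 0.0497]
orientation: [0.702, -0.085, 0.701, 0.085]
contact_force: [-1.1, 1.9, 1.0]
width: 0.0853
```

```bash
python3 st.py
python3 - <<'E'
from h import *
print(goto(B(.031,.03,.048),TH))
E
```

```text
12.35 [0.60519962 0.15008304 0.04968572] [0.02984943 0.09921571] F board [-0.57213322  2.06187702] 1.005811899085368
(array([ 0.0017, -0.0692,  0.0012]), array([-0.06,  0.08,  0.01]))
```

Request:
play_rows(
  increments="0.002 -0.005 0 0 0 0 1;0.002 -0.011 0 0 0 0 1;0.002 -0.017 0 0 0 0 1;0.002 -0.023 0 0 0 0 1;0.002 -0.029 0 0 0 0 1;0.002 -0.035 0 0 0 0 1;0.002 -0.041 0 0 0 0 1;0.002 -0.047 0 0 0 0 1;0.002 -0.053 0 0 0 0 1;0.002 -0.059 0 0 0 0 1",
)

```text
clock: 13.18
ee_pos: [0.6189, 0.093, 0.0468]
orientation: [0.702, -0.085, 0.702, 0.085]
contact_force: [-0.9, -0.4, -1.2]
width: 0.0853
```

```bash
python3 st.py
```

```text
13.1833 [0.61894074 0.09301722 0.04677045] [0.02945591 0.04052013] F board [-0.99769641 -0.12546258] -1.1783267311319277
```

Request:
play_rows(
  increments="0 -0.003 0 0 0 0 1;0 -0.006 0 0 0 0 1;0 -0.009 0 0 0 0 1;0 -0.011 0 0 0 0 1;0 -0.012 0 0 0 0 1;0 -0.013 0 0 0 0 1;0 -0.014 0 0 0 0 1;0 -0.015 0 0 0 0 1;0 -0.016 0 0 0 0 1;0 -0.016 0 0 0 0 1",
)

```text
clock: 14.02
ee_pos: [0.6224, 0.0786, 0.0468]
orientation: [0.702, -0.085, 0.702, 0.086]
contact_force: [-1.7, 2.9, 1.2]
width: 0.0853
```

```bash
python3 st.py
```

```text
14.0167 [0.62241671 0.07858925 0.04684903] [0.02935816 0.02567968] F board [-0.93049818  3.21865726] 1.2018175912093438
```

Request:
play_rows(
  increments="0 -0.001 0 0 0 0 1;0 -0.002 0 0 0 0 1;0 -0.003 0 0 0 0 1;0 -0.004 0 0 0 0 1;0 -0.004 0 0 0 0 1;0 -0.004 0 0 0 0 1;0 -0.004 0 0 0 0 1;0 -0.004 0 0 0 0 1;0 -0.004 0 0 0 0 1;0 -0.004 0 0 0 0 1",
)

```text
clock: 14.85
ee_pos: [0.6224, 0.0783, 0.0469]
orientation: [0.701, -0.084, 0.702, 0.088]
contact_force: [-4.6, 21.3, 3.6]
width: 0.0855
```

```bash
python3 st.py
```

```text
14.85 [0.62236241 0.07830463 0.0468745 ] [0.02923698 0.02541648] F board [ 0.68959732 21.79269968] 3.6030150506965044
```

```bash
cat >> h.py <<'E'
def post(phi,d=.03,r=.098,z=.055):
    u=lambda a:np.array([np.cos(a),np.sin(a)])
    return B(*(np.array([-.072,-.042])+r*u(phi)+d*u(phi+np.pi/2)),z)
D=np.pi/180
E
python3 - <<'E'
from h import *
print(inB([.5295,-.1205]), inB([.539,-.011]))
print(goto(post(-109*D,.034,z=.14),TH+71*D))
E
```

```text
[-0.10873267 -0.14520323] [-0.07316437 -0.04120613]
(array([-0.0941, -0.1705, -0.1012]), array([-70.95,   0.19,  -0.34]))
```

Request:
play_rows(
  increments="0 0.02 0 0 0 0 1;-0.03 0.025 0 0 0 0 1;-0.065 0.02 0 0 0 0 0;-0.094 0 -0.01 -7 0 0 -1;-0.094 -0.03 -0.03 -14 0 0 -1;-0.094 -0.06 -0.05 -21 0 0 -1;-0.094 -0.09 -0.07 -28 0 0 -1;-0.094 -0.12 -0.09 -35 0 0 -1;-0.094 -0.15 -0.101 -42 0 0 -1;-0.094 -0.17 -0.101 -49 0 0 -1",
)

```text
clock: 15.68
ee_pos: [0.565, -0.1182, 0.1412]
orientation: [0.602, -0.37, 0.603, 0.37]
contact_force: [0.9, -0.0, 0.1]
width: 0.0001
```

Request:
play_rows(
  increments="0 0 0 -7 0 0 -1;0 0 0 -14 0 0 -1;0 0 0 -21 0 0 -1;0 0 0 -22 0 0 -1;0 0 0 -22 0 0 -1;0 0 0 -22 0 0 -1;0 0 0 -22 0 0 -1;0 0 0 -22 0 0 -1;0 0 0 -22 0 0 -1;0 0 0 -22 0 0 -1",
)

```text
clock: 16.52
ee_pos: [0.5664, -0.115, 0.1408]
orientation: [0.522, -0.477, 0.522, 0.477]
contact_force: [-0.1, -0.5, -0.3]
width: 0.0004
```

```bash
python3 st.py
python3 - <<'E'
from h import *
s=observe();print(s['width'],s['joint_pos']);p=np.array(s['ee_pos']);r=rot()
a=grab_frame('wrist');b=grab_frame('top');x,y=proj('top',[B(0,-.03,.05)])[0].astype(int)
for n in('cam_pivot','cam_handle_end','blank_top_center','corner'):print(n,[(inB(m['point']).round(4),m['point'][2],m['conf']) for m in pinpoint('top',n)[:2]],)
b=cv2.resize(b[y-56:y+56,x-42:x+42],(288,384),interpolation=cv2.INTER_CUBIC)
cv2.imwrite('pics/w6.png',np.hstack([a,b])[:,:,::-1])
for n in('cam_pivot','cam_handle_end'):print(n,[(inB(m['point']).round(4),m['point'][2],m['conf']) for m in pinpoint('wrist',n)[:2]],)
print(goto(post(-109*D,.034,z=.055),TH+71*D))
for o in(.014,.007,.001): print(o,np.round(proj('wrist',[p+r.apply([o,y,0]) for y in(-.011,.011)])).tolist())
E
```

```text
16.5167 [ 0.56636726 -0.11501736  0.14084221] [-0.07162934 -0.1487525 ] F board [-0.23148371 -0.50604661] -0.3077766285714856
0.0003509448481747939 [-4.05069553e-01  5.21557083e-01  1.38034757e+00 -6.10158261e-05
  1.23968997e+00 -1.88597862e+00]
cam_pivot [(array([-0.0705, -0.0419]), 0.0486, 0.62), (array([ 0.1008, -0.0893]), 0.035, 0.16)]
cam_handle_end []
blank_top_center [(array([ 0.0229, -0.0372]), 0.0471, 0.67), (array([-0.2137, -0.2367]), 0.0131, 0.67)]
corner [(array([ 0.0985, -0.0883]), 0.0362, 0.6)]
cam_pivot [(array([-0.0723, -0.0398]), 0.0491, 0.79)]
cam_handle_end [(array([-0.1094, -0.1471]), 0.0509, 0.68)]
(array([0.0858, 0.0011, 0.0029]), array([-0.04, -0.  , -0.  ]))
0.014 [[257.0, 257.0], [257.0, 224.0]]
0.007 [[257.0, 264.0], [257.0, 230.0]]
0.001 [[257.0, 270.0], [257.0, 235.0]]
```

View pics/w6.png

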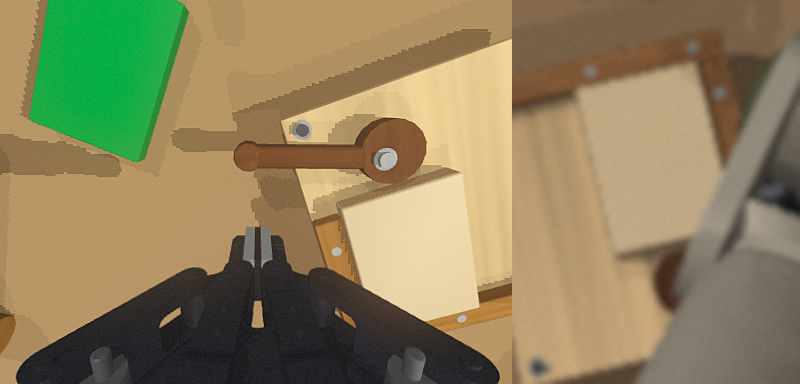

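Request:
play_rows(
  increments="0.03 0.001 0.003 0 0 0 -1;0.055 0.001 0.003 0 0 0 -1;0.075 0.001 0.003 0 0 0 -1;0.085 0.001 0.003 0 0 0 -1;0.085 0.001 0.003 0 0 0 -1;0.085 0.001 0.003 0 0 0 -1;0.085 0.004 0.003 0 0 0 -1;0.085 0.008 0.003 0 0 0 -1;0.085 0.012 0.003 0 0 0 -1;0.085 0.012 0.003 0 0 0 -1",
)

```text
clock: 17.75
ee_pos: [0.5541, -0.1109, 0.0566]
orientation: [0.522, -0.477, 0.522, 0.477]
contact_force: [-0.4, 0.3, 0.7]
width: -0.0001
```

```bash
python3 st.py
python3 - <<'E'
from h import *
for k in range(1,11):
    f=-109-5.5*k; a,b=goto(post(f*D,.022),TH+(f+180)*D); print(*np.round(a,3),round(b[0],1),'0 0 -1;')
E
```

```text
17.75 [ 0.55405085 -0.11091868  0.05655563] [-0.0825977  -0.14181072] F board [-0.28597369  0.33423547] 0.7009276582947542
0.002 0.01 -0.002 5.4 0 0 -1;
0.002 0.02 -0.003 11.0 0 0 -1;
0.002 0.029 -0.002 16.4 0 0 -1;
0.002 0.039 -0.001 22.0 0 0 -1;
0.002 0.048 0.001 27.4 0 0 -1;
0.002 0.057 0.004 33.0 0 0 -1;
0.002 0.066 0.007 38.4 0 0 -1;
0.002 0.075 0.012 44.0 0 0 -1;
0.002 0.083 0.017 49.4 0 0 -1;
0.002 0.09 0.024 55.0 0 0 -1;
```

Request:
play_rows(
  increments="0.002 0.010 -0.002 5.4 0 0 -1;0.002 0.020 -0.003 11 0 0 -1;0.002 0.029 -0.002 16.4 0 0 -1;0.002 0.039 -0.001 22 0 0 -1;0.002 0.048 0.001 27.4 0 0 -1;0.002 0.057 0.004 33 0 0 -1;0.002 0.066 0.007 38.4 0 0 -1;0.002 0.075 0.012 44 0 0 -1;0.002 0.083 0.017 49.4 0 0 -1;0.002 0.09 0.024 55 0 0 -1",
)

```text
clock: 18.58
ee_pos: [0.4673, -0.0794, 0.0544]
orientation: [0.684, -0.181, 0.683, 0.18]
contact_force: [0.4, -1.9, 0.4]
width: -0.0005
```

```bash
python3 st.py
python3 - <<'E'
from h import *
for k in range(1,11):
    f=-164-2.5*k; a,b=goto(post(f*D,.022),TH+(f+180)*D); print(*np.round(a,3),round(b[0],1),'0 0 -1;')
E
```

```text
18.5833 [ 0.46727586 -0.07937549  0.0544288 ] [-0.1592335  -0.09031483] F board [-0.07500207 -1.92582684] 0.39403030609601436
-0.001 0.005 -0.002 2.2 0 0 -1;
-0.001 0.009 -0.002 4.7 0 0 -1;
-0.001 0.013 -0.003 7.2 0 0 -1;
-0.001 0.018 -0.003 9.7 0 0 -1;
-0.001 0.022 -0.003 12.2 0 0 -1;
-0.001 0.026 -0.003 14.7 0 0 -1;
-0.001 0.031 -0.003 17.2 0 0 -1;
-0.001 0.035 -0.003 19.7 0 0 -1;
-0.001 0.04 -0.002 22.2 0 0 -1;
-0.001 0.044 -0.001 24.7 0 0 -1;
```

Request:
play_rows(
  increments="0 0.003 -0.001 1.2 0 0 -1;0 0.005 -0.002 2.2 0 0 -1;0 0.007 -0.002 3.4 0 0 -1;0 0.009 -0.002 4.7 0 0 -1;0 0.011 -0.003 6 0 0 -1;0 0.013 -0.003 7.2 0 0 -1;0 0.015 -0.003 8.5 0 0 -1;0 0.018 -0.003 9.7 0 0 -1;0 0.018 -0.003 9.7 0 0 -1;0 0.018 -0.003 9.7 0 0 -1",
)

```text
clock: 19.42
ee_pos: [0.4553, -0.0648, 0.0537]
orientation: [0.696, -0.124, 0.696, 0.124]
contact_force: [0.7, -0.1, -0.1]
width: 0.0
```

```bash
python3 st.py
python3 - <<'E'
from h import *
p=inB(observe()['ee_pos'])-[-.072,-.042];R_=np.hypot(*p);print('phi',np.degrees(np.arctan2(p[1],p[0])-np.arcsin(.022/R_))%360-360,R_)
E
```

```text
19.4167 [ 0.45534434 -0.06482615  0.05374585] [-0.16731368 -0.07332204] F board [ 0.6591753 -0.2313233] -0.08412994434062446
phi -174.47516491166226 0.10032830082330231
```

Request:
play_rows(
  increments="0 0.002 0 1 0 0 -1;0 0.004 0 2 0 0 -1;0 0.006 0 3 0 0 -1;0 0.008 0 4 0 0 -1;0 0.009 0 5 0 0 -1;0 0.01 0 5 0 0 -1;0 0.011 0 6 0 0 -1;0 0.012 0 6 0 0 -1;0 0.012 0 6 0 0 -1;0 0.012 0 6 0 0 -1",
)

```text
clock: 20.25
ee_pos: [0.4524, -0.0545, 0.0542]
orientation: [0.702, -0.088, 0.701, 0.086]
contact_force: [2.0, -6.8, 0.4]
width: -0.0
```

```bash
cat > ph.py <<'E'
from h import *
p=inB(observe()['ee_pos'])-[-.072,-.042];R_=np.hypot(*p);f=np.degrees(np.arctan2(p[1],p[0])-np.arcsin(.022/R_))%360-360;print('phi',f,'joint',(-100-f)*D)
E
python3 st.py;python3 ph.py
```

```text
20.25 [ 0.45238388 -0.05446114  0.05417395] [-0.16769318 -0.06254921] F board [ 0.31046214 -7.04230468] 0.44157518365555526
phi -180.87010335417312 joint 1.411449569958431
```

Force has risen to 7 N (cam biting). A little more.

Request:
play_rows(
  increments="0 0.002 0 0 0 0 -1;0 0.003 0 0 0 0 -1;0 0.004 0 0 0 0 -1;0 0.005 0 0 0 0 -1;0 0.006 0 0 0 0 -1;0 0.006 0 0 0 0 -1;0 0.006 0 0 0 0 -1;0 0.006 0 0 0 0 -1;0 0.006 0 0 0 0 -1;0 0.006 0 0 0 0 -1",
)

```text
clock: 21.08
ee_pos: [0.4511, -0.049, 0.0542]
orientation: [0.703, -0.088, 0.701, 0.086]
contact_force: [1.8, -8.7, 0.2]
width: -0.0002
```

```bash
python3 st.py;python3 ph.py
```

```text
21.0833 [ 0.45107203 -0.04899072  0.05424272] [-0.16765022 -0.05692386] F board [-0.30269523 -8.83719935] 0.16289451649280595
phi -184.26742994288512 joint 1.4707441046970025
```

Request:
play_rows(
  increments="0 0.001 0 0 0 0 -1;0 0.002 0 0 0 0 -1;0 0.003 0 0 0 0 -1;0 0.004 0 0 0 0 -1;0 0.005 0 0 0 0 -1;0 0.005 0 0 0 0 -1;0 0.005 0 0 0 0 -1;0 0.005 0 0 0 0 -1;0 0.005 0 0 0 0 -1;0 0.005 0 0 0 0 -1",
)

```text
clock: 21.92
ee_pos: [0.4501, -0.0454, 0.0543]
orientation: [0.703, -0.089, 0.701, 0.085]
contact_force: [1.6, -17.9, -2.0]
width: -0.0005
```

```bash
python3 st.py;python3 ph.py
```

```text
21.9167 [ 0.45009684 -0.04538719  0.05431225] [-0.16772969 -0.05319156] F board [ -2.76035033 -17.79633927] -1.98841679726782
phi -186.52654207182073 joint 1.5101730495186676
```

Firm at 18 N. Let go: back off in -y, rise, look.

Request:
play_rows(
  increments="0 -0.005 0 0 0 0 -1;0 -0.015 0 0 0 0 -1;0 -0.03 0 0 0 0 -1;-0.02 -0.035 0 0 0 0 -1;-0.05 -0.04 0 0 0 0 -1;-0.085 -0.06 0 0 0 0 -1;-0.12 -0.08 0 0 0 0 -1;-0.15 -0.11 0 0 0 0 -1;-0.18 -0.14 0 0 0 0 -1;-0.2 -0.16 0 0 0 0 -1",
)

```text
clock: 22.75
ee_pos: [0.4883, -0.2001, 0.2566]
orientation: [0.702, -0.087, 0.701, 0.086]
contact_force: [0.2, -0.3, -1.1]
width: 0.0001
```

```bash
python3 st.py
python3 - <<'E'
from h import *
b=grab_frame('top');
for n in('blank_top_center','corner','cam_handle_end','mallet','chisel'):print(n,[(inB(m['point']).round(4),m['point'],m['conf']) for m in pinpoint('top',n)[:2]])
for m in masks_of('top','blank_top_center')[:4]:
    W=ray_z('top',cv2.boxPoints(quad(m['mask'])),.058)[:,:2];Q=inB(W);print(m['conf'],Q.mean(0).round(4),Q.round(4).tolist())
x,y=proj('top',[B(0,.02,.05)])[0].astype(int)
b=cv2.resize(b[y-60:y+60,x-80:x+80],None,fx=5,fy=5,interpolation=cv2.INTER_CUBIC)
cv2.imwrite('pics/t7.png',b[:,:,::-1])
grab_frame('scene')
for n in('blank_top_center','corner','cam_handle_end'):print(n,[(inB(m['point']).round(4),m['point'][2],m['conf']) for m in pinpoint('scene',n)[:2]])
E
```

```text
22.75 [ 0.48825634 -0.20014957  0.25655294] [-0.16792954 -0.21258886] F board [ 0.14654501 -0.34050402] -1.1337234616624134
blank_top_center [(array([ 0.027 , -0.0341]), [0.6345, 0.02, 0.0467], 0.88), (array([-0.1993,  0.2544]), [0.3454, 0.2456, 0.0107], 0.73)]
corner [(array([ 0.098 , -0.0876]), [0.7163, -0.0148, 0.0356], 0.65)]
cam_handle_end [(array([-0.1765, -0.035 ]), [0.4372, -0.0298, 0.0493], 0.83), (array([-0.1441, -0.4508]), [0.5687, -0.4256, -0.0009], 0.37)]
mallet [(array([-0.1489, -0.4494]), [0.5637, -0.4254, -0.0009], 0.69)]
chisel [(array([0.0496, 0.3328]), [0.5682, 0.3816, 0.0017], 0.81)]
0.66 [ 0.0257 -0.0353] [[0.0978, 0.0159], [0.0982, -0.0872], [-0.0467, -0.0855], [-0.0466, 0.0156]]
0.48 [-0.1764 -0.2592] [[-0.1598, -0.2156], [-0.1308, -0.2491], [-0.1932, -0.3028], [-0.2217, -0.2692]]
blank_top_center [(array([ 0.0286, -0.0363]), 0.0482, 0.92), (array([-0.1981,  0.2467]), 0.0106, 0.6)]
corner [(array([-0.1427, -0.4516]), 0.0015, 0.24)]
cam_handle_end [(array([-0.181 , -0.0387]), 0.0528, 0.89)]
```

View pics/t7.png

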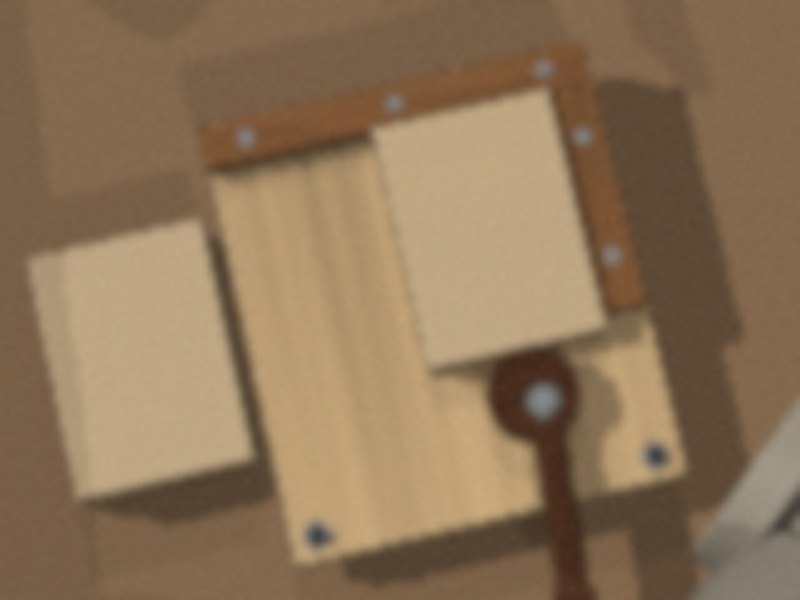

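```bash
python3 -c "
from bench import *
print(job_done())"
```

```text
the job is handed in; nothing more can be done
None
```

I slid the top blank off the stack on to the deck. I then pushed it to the fence until it stalled at about 11 N, and to the end stop at about 22 N. After that I swung the cam handle round to about 1.5 rad, where it resisted with 18 N, let go and backed clear. The job was handed in about 23 s into the 64 s.

**Blank:** the last pictures show it flush in the corner with the cam against it. Measured centre in the board frame was (27, -34) mm from the top camera and (28.6, -36) mm from the scene camera; home is (30, -35). The x offsets are within the networks' error of about 4 mm, but that is coarser than the 3 mm limit at the fence, so being home rests mainly on the two stalls.

**Mallet and chisel:** both read within about 2 mm of where they started.

**Not confirmed:**
- **Lower blanks:** I did not measure whether they moved. A darker strip along the outer edge of the stack in the last picture is probably a shadow, but I did not check it.
- **Clamp force:** how hard the cam holds after letting go was not measured directly.
- **Fingertips on the deck:** during the first push towards the fence they seemed to rub the deck briefly, about 8 N upward. I raised them 3 mm.

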